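Lock the pouch roll's axle with its R-clip

TASK

Secure the roll on the pouch dispenser: take the R-clip out of the slotted white block and push its straight leg down through the cross-hole near the free end of the axle, so that its springy bent leg rides over the side of the axle and the clip sits fully home, its grip down on the axle; then let go. The axle is never set to exactly the same length, so feel gently for the hole and do not force the clip, and leave the other things, the round-headed pin too, where they are.

Things in the scene. Friction and masses are not known exactly. Their poses are not given: they have to be found in the camera images.
- clip: R-clip (spring cotter), 50 g, upright in one slot of the white block: a straight leg, a bent leg and a grey grip on top. Origin: lower tip of the straight leg; z up along it; x points to the bent leg; y is the thin direction. Waiting, its grip's underside (z = 44 mm) rests on the block's top, 50 mm above the table. Once home on the axle its x may point along the stand's +x or -x.
- clip_tip (a point): lower tip of the R-clip's straight leg, axes as clip. The leg is 5 mm steel wire with a round tip, z = 0 to 44 mm. The bent leg, also 5 mm wire, has its centre line at x = 12 mm at z = 44, 11 at z = 35, pinched in to 7.2 at z = 21.5, flared out to 13.3 at its end at z = 8
- clip_grip (a point): centre of the R-clip's grip (clip frame: x = 8, z = 65 mm), a plastic block 28 mm along x, 14 along y, 42 high (z = 44 to 86), with a wire eye up to z = 100. Keep the fingertips 4 mm or more above its underside, since the axle comes below. The push goes through the grasp: grip firmly, about 40 N, or it slips
- bent_leg (a joint): how far the springy bent leg is spread from rest, rad: 0 at rest, about 0.13 as its pinch spreads 4 to 5 mm to ride over the axle, which takes a downward push of about 4 to 10 N; past the axle's widest part it springs back to about 0
- stand: pouch-roll dispenser, fixed: white base 170 x 215 x 12 mm, white upright 177 mm tall at its +y end, level steel axle 20 mm thick along y, its axis 110 mm above the table, free end towards -y. Origin: centre of the base's underside. On the axle: a roll 92 mm in diameter, a grey flange 104 mm in diameter (face at y = -22 mm) and its 26 mm hub to y = -50; then bare axle to y = -88 to -112 mm
- hub_end (a point): on the axle's axis at the end of the flange's hub (stand x = 0, y = -50, z = 110 mm), axes as the stand. The axle's cross-hole, vertical, right through, 7 mm wide, lies on the axle's top line 18 to 42 mm from this point towards the stand's -y, 20 mm from the axle's free end; the axle is clamped and does not give. Axle top: 10 mm above this point. With the clip home its tip is 34 mm below this height
- pin: plain straight pin with a round grey head 24 mm in diameter and 32 mm high, waiting in the other slot of the white block; not needed. Origin: lower end of the pin, 42 mm under the head; mass 50 g
- rack: white slotted block, 64 x 120 x 50 mm, fixed to the table; two slots 23 mm (x) by 8 mm (y), 47 mm deep, 26 mm either side of its centre along y; the clip is in one, the pin in the other, with their shafts 7 mm from the slot's centre towards -x. Origin: centre of the underside
- flask: green drinking bottle, 64 mm in diameter, 200 mm tall, bystander; origin under its centre
- cups: stack of white paper cups, 71 mm in diameter, 174 mm tall, bystander; origin under its centre
- jar: small amber jar, 52 mm in diameter, 70 mm tall, bystander; origin under its centre
There are look-alikes about, which are no part of the job. What is shaped like the clip but blue or orange is not meant.

How it is judged (in metres and radians):
On the way, in this order (a step that is already met when the one before it is completed fails the run):
1. the R-clip is lifted clear of the block (z of clip_tip in the frame of rack above 0.055 m), for 0.1 s.
2. the straight leg's tip is through the axle's cross-hole past the axle's middle (x of clip_tip in the frame of hub_end between -0.005 and 0.005 m and y of clip_tip in the frame of hub_end between -0.048 and -0.012 m and z of clip_tip in the frame of hub_end below -0.003 m and angle between the z axis of clip and the z axis of stand, either way round below 0.2 rad), for 0.05 s.
At the end, for the whole second after the job is handed in: the clip's straight leg stands through the axle's cross-hole (tip within 5 mm of the axle's mid-plane), upright within 0.2 rad, bent leg square across the axle within 0.25 rad, sprung back (under 0.06 rad); grip underside within 3.5 mm of the axle; clip at rest and released (x of clip_tip in the frame of hub_end between -0.005 and 0.005 m and y of clip_tip in the frame of hub_end between -0.048 and -0.012 m and z of clip_tip in the frame of hub_end between -0.0375 and -0.0305 m and angle between the z axis of clip and the z axis of stand, either way round below 0.2 rad and angle between the x axis of clip and the x axis of stand, either way round below 0.25 rad and value of joint bent_leg below 0.06 rad and linear speed of clip below 0.02 m/s); the robot touches nothing.
It fails at once if the clip is forced: more than 35 N between the R-clip and the dispenser (contact force between clip and stand above 35 N).
It fails at once if the round-headed pin is taken out or shifted more than 20 mm (distance of pin from where it was at the start of the episode above 0.02 m).
It fails at once if the bottle, the cups or the jar are shifted more than 40 mm (distance of any of flask, cups, jar from where it was at the start of the episode above 0.04 m).
It also fails if it takes over 72 s, if anything falls off the work surface, if the arm or the gripper's body presses on something with over 40 N, if the wrist force passes 120 N, or if a joint passes its speed limit or range.

ROBOT

A 7-joint arm with a two-finger parallel gripper is mounted at the origin on the work surface. World frame = base frame: x ahead of the robot, y to its left, z up, the work surface at z = 0. Lengths are in m, angles in degrees, forces in N, time in s.
With the tool pointing down it reaches from about 0.4 to 0.85 m from the base axis. Payload 10.4 kg.
Tool frame: the origin (TCP) lies between the finger pads; the fingertips stand tip_extent ahead of it and the grasp point (between the pads) lies 5 mm behind it (tip_extent is the distance from the TCP to the fingertips, in m); z points along the fingers, y is the direction in which the jaws open and shut (so a half turn about z gives the same grasp; the last joint's range is limited). The gripper opens to 87 mm and grips with 3 to 60 N. Pads are 19 mm wide; open, the fingers measure 117 mm over their backs; the gripper's body (75 mm by 190 mm) begins 51 mm behind the grasp point.
Start: joints at [66.142, 19.034, -3.707, 83.658, 1.238, 77.344, -5.071], TCP at [0.24, -0.577, 0.237] pointing down, gripper open.
Joint ranges: [-148.97, 148.97], [-28.65, 121.19], [-84.17, 76.75], [9.2, 138.47], [-72.65, 252.65], [3.7, 117.97], [-149.18, 149.18]. Speed limits (degrees/s): [127.2, 127.2, 159.86, 159.86, 180, 180, 180].

INTERFACE

Orientations are given as a 3x3 rotation matrix whose columns are the frame's x, y, z axes.
In Python, from station import get_obs, get_image, camera_info, hand_in, tip_extent gives the robot as it stands.
- The arm moves only by the tool send_rows, never from a script. Its argument "rows" is text: rows parted by semicolons, each of 6 numbers parted by spaces: the shift along the tool's x, y, z in m, then the turn, a rotation vector about the tool's x, y, z in rad. A call has 1 to 8 rows; each row is the pose to reach, as a shift and turn from the pose commanded when the call began, along the tool's axes at that moment; what a row does not reach only later rows make up. A row lasts 1/8 s, in which the tool goes at most 62.5 mm and 10.7 degrees, less where a joint would pass 70% of its speed; a pose out of reach is approached as far as the arm can. A call with a gripper value outside its range is refused whole. "claw" is the closure, from -1 (fully open) to 1 (shut), so that 0 is half open, set as the call begins (left out, the last holds). The fingers move at their own pace and stop on an object; "force" is the grip in N (left out, the last holds). Time passes only in rows, so rows that repeat a pose let the fingers close. It gives the time, the measured TCP pose, the force and the opening at its end, in the units of the state.
- get_obs(): the state, without advancing time (a new reading comes with each control period).
- get_image(name): name is "scene" or "top" or "wrist"; returns the picture (384x512x3 uint8, red, green, blue); there is no depth.
- camera_info(name): a dict with "fov_y" (degrees; the focal length in pixels is half the picture's height over the tangent of half this angle, whatever the lens; pixels are square), "cx", "cy" (the principal point, pixels), "world_to_cam" (4x4, takes a point from world to camera coordinates). Camera axes: x right, y down, z forward; pixel columns grow to the right and rows downward; lengths in m; the calibration is good to about 2 mm. The wrist camera is an equidistant fisheye: a pixel r from the principal point sees the ray r / f radians off the axis. A picture is of the moment at which its call begins: read the wrist's pose just before it. camera_info takes no time and is no camera call; for the wrist camera it gives the pose at the moment of the call.
- hand_in(): hands the job in, once; it reports no verdict.
The state is a dict: "time": time; "joint_positions": joint angles; "qd": joint speeds; "tau": joint torques, N m; "tcp_pos": TCP position; "tcp_rot": TCP orientation; "contact_force": force on the tool from outside, world axes, zero at the start; "moment": the same for the moment, N m; "opening": finger opening in m.
Only numpy, scipy, OpenCV 4.12 (cv2) and the standard library are available. Lean on these libraries where they do the work, as an engineer would, in place of code of your own. Each camera call takes 0.05 s, during which the arm holds its last target. There are 200 camera calls.

## Working session

There is one attempt and no reset: what is moved stays moved. The work goes in short steps, Python scripts to look and compute and a tool call to move; the robot and the scene stay as the last step left them, time stands still between calls to the robot, and variables do not carry over. Pictures are saved under pics/ and viewed, on a budget of 10 in all, crops included, one or two more only if the job needs it, and the job is handed in when it is done.

Besides the shell and the picture viewer there is one more tool, called after "Emit:" as name(argument=value, ...) on one line, values as JSON. send_rows: Moves the arm, as the interface text tells. Its arguments: {"type":"object","properties":{"rows":{"type":"string"},"claw":{"type":"number"},"force":{"type":"number"}},"required":["rows"]}

```bash
mkdir -p pics; ls; python3 - <<'E'
from station import *
import cv2,numpy as np
print(tip_extent, get_obs())
for n in("scene","top"):
    im=get_image(n); cv2.imwrite(f"pics/{n}0.png",im[:,:,::-1]); c=camera_info(n); print(n,c)
    np.save(f"pics/{n}0.npy",im)
print(camera_info("wrist"))
E
```

```text
pics
0.014 {'time': 0.0, 'joint_positions': array([66.14266983, 19.07159684, -3.70712908, 83.704498  ,  1.23697511,
       77.34489807, -5.07085715]), 'qd': array([-0.0610559 , -0.02032919,  0.05858438, -0.02685812, -0.11651483,
       -0.10329269,  0.02416135]), 'tau': array([ 5.11033995e-04, -6.23259044e+01,  2.50446709e-02, -3.89908326e+01,
       -6.13119593e-02,  3.98093252e-02,  1.73330241e-04]), 'tcp_pos': array([ 0.239665  , -0.57682548,  0.23577062]), 'tcp_rot': array([[ 9.23455545e-01,  3.83704970e-01, -5.94257744e-04],
       [ 3.83705426e-01, -9.23454651e-01,  1.28602280e-03],
       [-5.53167372e-05, -1.41560481e-03, -9.99998997e-01]]), 'contact_force': array([ 0.32766017, -0.10908094, -0.80427657]), 'moment': array([-0.02851913,  0.0382851 , -0.02721148]), 'opening': 0.08650222694644161}
scene {'fov_y': 53.5655583028603, 'cx': 258.8917716987906, 'cy': 192.93474123456937, 'world_to_cam': array([[ 0.87392023,  0.48606233,  0.00261499, -0.444262  ],
       [ 0.4142545 , -0.74197676, -0.52712779, -0.17749983],
       [-0.25427669,  0.46175091, -0.84978201,  1.20926973],
   
[... 240 characters left out ...]
04],
       [-9.78303943e-01,  1.93317168e-02, -2.06270891e-01,
         5.35512103e-01],
       [ 2.06291203e-01, -9.59153774e-04, -9.78490173e-01,
         1.28576943e+00],
       [ 0.00000000e+00,  0.00000000e+00,  0.00000000e+00,
         1.00000000e+00]])}
{'fov_y': 65.70646984690485, 'cx': 253.41601375461437, 'cy': 187.04331796952587, 'world_to_cam': array([[ 3.83641693e-01, -9.23481785e-01, -6.66556728e-04,
        -6.23700403e-01],
       [-8.85724367e-01, -3.68160232e-01,  2.82754999e-01,
        -3.43484077e-02],
       [-2.61364490e-01, -1.07886221e-01, -9.59191934e-01,
         3.90385868e-01],
       [ 0.00000000e+00,  0.00000000e+00,  0.00000000e+00,
         1.00000000e+00]])}
```

```bash
python3 - <<'E'
import cv2,numpy as np
a=cv2.imread("pics/scene0.png");b=cv2.imread("pics/top0.png")
cv2.imwrite("pics/sceneB.png",cv2.resize(a,(800,600),interpolation=cv2.INTER_CUBIC))
cv2.imwrite("pics/topB.png",cv2.resize(b,(800,600),interpolation=cv2.INTER_CUBIC))
E
```

```text
(no output)
```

View pics/sceneB.png

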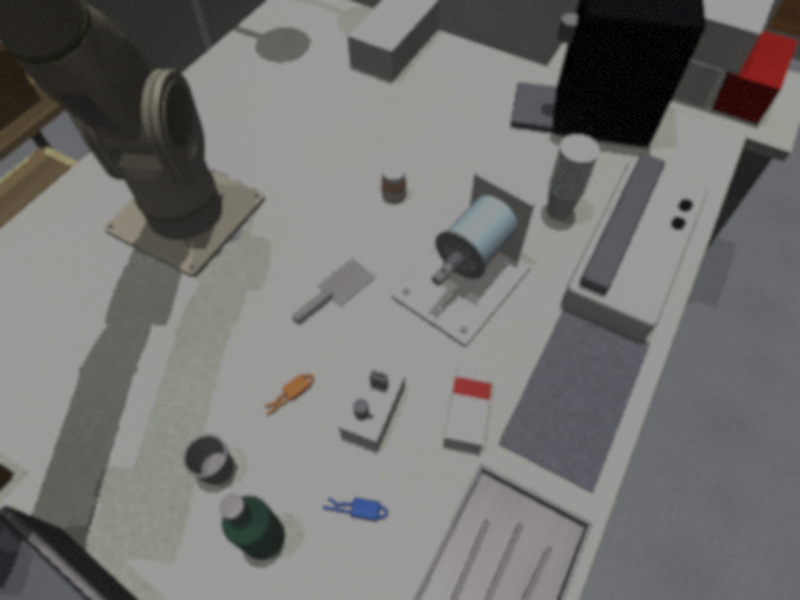

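View pics/topB.png

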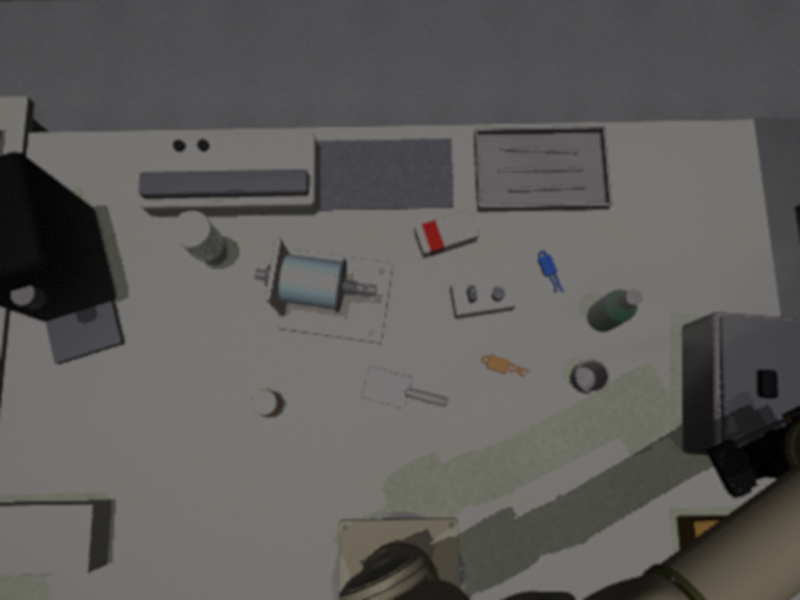

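Scene view (800x600): rack at (373,405) holds a boxy grey grip at (380,380) and a round head at (363,408). The stand is at (465,270). In the top view the grip is at (472,293), the round head at (498,294), and the axle runs (345,287)→(377,289).

Could be taken for the clip:
- Boxy grip in the rack, scene (380,380): chosen.
- Round-headed pin (363,408): no.
- Orange clip (290,392): no.
- Blue clip (358,510): no.

```bash
cat >h.py <<'E'
import numpy as np,cv2
from station import *
def ray(ci,u,v,fish=False):
    f=192/np.tan(np.radians(ci["fov_y"]/2)); a=(u-ci["cx"])/f; b=(v-ci["cy"])/f
    if fish:
        r=np.hypot(a,b)+1e-12; d=np.array([a/r*np.sin(r),b/r*np.sin(r),np.cos(r)])
    else: d=np.array([a,b,1.])
    M=ci["world_to_cam"];R=M[:3,:3];return -R.T@M[:3,3],R.T@d
def onz(ci,u,v,z,fish=False):
    o,d=ray(ci,u,v,fish);return o+d*(z-o[2])/d[2]
def tri(rs):
    A=0;b=0
    for o,d in rs:
        d=d/np.linalg.norm(d);P=np.eye(3)-np.outer(d,d);A=A+P;b=b+P@o
    return np.linalg.solve(A,b)
def proj(ci,p,fish=False):
    q=ci["world_to_cam"]@np.append(p,1);f=192/np.tan(np.radians(ci["fov_y"]/2))
    if fish:
        r=np.hypot(q[0],q[1]);t=np.arctan2(r,q[2]);return ci["cx"]+f*t*q[0]/r,ci["cy"]+f*t*q[1]/r
    return ci["cx"]+f*q[0]/q[2],ci["cy"]+f*q[1]/q[2]
def snap(name,fn):
    ci=camera_info(name);im=get_image(name);cv2.imwrite(fn,im[:,:,::-1]);return ci,im
E
python3 - <<'E'
from h import *
np.set_printoptions(precision=4,suppress=True)
t=camera_info("top");s=camera_info("scene");k=512/800
T=lambda u,v:ray(t,u*k,v*k);S=lambda u,v:ray(s,u*k,v*k)
for n,a,b in(("clipgrip",(472,293),(380,380)),("pin",(498,294),(363,408)),("axleend",(377,290),(436,280)),("flask top",(634,297),(233,503)),("cups top",(195,220),(578,148))): print(n,tri([T(*a),S(*b)]))
for n,c in(("rack corners",[(456,316),(514,308)]),):
  for p in c: print(n,onz(t,p[0]*k,p[1]*k,0.05))
for p in((393,265),(382,342),(278,328)): print("base",onz(t,p[0]*k,p[1]*k,0.012))
print("axle", onz(t,345*k,287*k,.12),onz(t,377*k,289*k,.12))
E
```

```text
clipgrip [ 0.5471 -0.153   0.0727]
pin [ 0.5459 -0.2047  0.0664]
axleend [0.5476 0.0331 0.1139]
flask top [ 0.5061 -0.4259  0.1992]
cups top [0.6622 0.359  0.1925]
rack corners [ 0.5046 -0.1228  0.05  ]
rack corners [ 0.5186 -0.2393  0.05  ]
base [0.6225 0.0014 0.012 ]
base [0.4608 0.0265 0.012 ]
base [0.4939 0.239  0.012 ]
axle [0.552  0.0928 0.12  ] [0.5468 0.0318 0.12  ]
```

```bash
cat >>h.py <<'E'
from scipy.spatial.transform import Rotation as Ro
def down(ang):  # tool z down, tool y at heading ang deg
    a=np.radians(ang);y=np.array([np.cos(a),np.sin(a),0]);z=np.array([0,0,-1.]);return np.column_stack([np.cross(y,z),y,z])
def move(p,R):
    o=get_obs();R0=o["tcp_rot"];print("shift",np.round(R0.T@(np.array(p)-o["tcp_pos"]),4),"turn",np.round(Ro.from_matrix(R0.T@R).as_rotvec(),4))
E
python3 - <<'E'
from h import *
np.set_printoptions(precision=4,suppress=True)
o=get_obs();c=camera_info("wrist");M=c["world_to_cam"];R=M[:3,:3];p=-R.T@M[:3,3]
pt=o["tcp_rot"].T@(p-o["tcp_pos"]);f=o["tcp_rot"].T@R[2];print(pt,f)
D=down(7)
# axis hits rack centre at z=.07
z=.26; cam=D@pt; fd=D@f; h=z+cam[2]-.07; hit=cam+fd*h/-fd[2]
tgt=np.array([.548-hit[0],-.179-hit[1],z]);print(tgt);move(tgt,D)
E
```

```text
[ 0.0774 -0.0009 -0.1479] [-0.2827  0.0005  0.9592]
[ 0.546  -0.1569  0.26  ]
shift [ 0.444  -0.2703 -0.0239] turn [-0.0011 -0.0007 -1.2991]
```

Emit:
send_rows(rows="0.06 -0.03 -0.024 0 0 -0.16; 0.11 -0.07 -0.024 0 0 -0.32; 0.17 -0.1 -0.024 0 0 -0.5; 0.23 -0.14 -0.024 0 0 -0.68; 0.28 -0.17 -0.024 0 0 -0.85; 0.34 -0.2 -0.024 0 0 -1.0; 0.4 -0.24 -0.024 0 0 -1.16; 0.444 -0.27 -0.024 0 0 -1.3", claw=-1, force=40)

```text
time: 1.1
tcp_pos: [0.5334, -0.1759, 0.2604]
tcp_rot: [[-0.127, 0.992, -0.0], [0.992, 0.127, -0.0], [-0.0, -0.0, -1.0]]
contact_force: [0.7, -0.9, 0.7]
opening: 0.0869
```

Emit:
send_rows(rows="0 0 0 0 0 0; 0 0 0 0 0 0; 0 0 0 0 0 0")

```text
time: 1.48
tcp_pos: [0.532, -0.1791, 0.2604]
tcp_rot: [[-0.12, 0.993, -0.001], [0.993, 0.12, -0.001], [-0.0, -0.001, -1.0]]
contact_force: [-0.4, -0.5, 0.3]
opening: 0.0871
```

```bash
python3 - <<'E'
from h import *
print(get_obs()["tcp_pos"],get_obs()["contact_force"])
ci,im=snap("wrist","pics/w1.png");np.save("pics/w1.npy",im);import pickle;pickle.dump(ci,open("pics/w1.pk","wb"))
cv2.imwrite("pics/w1b.png",cv2.resize(im[:,:,::-1],(800,600),interpolation=cv2.INTER_CUBIC))
E
```

```text
[ 0.53202883 -0.17909655  0.26035459] [-0.43600324 -0.54314832  0.28779331]
```

View pics/w1b.png

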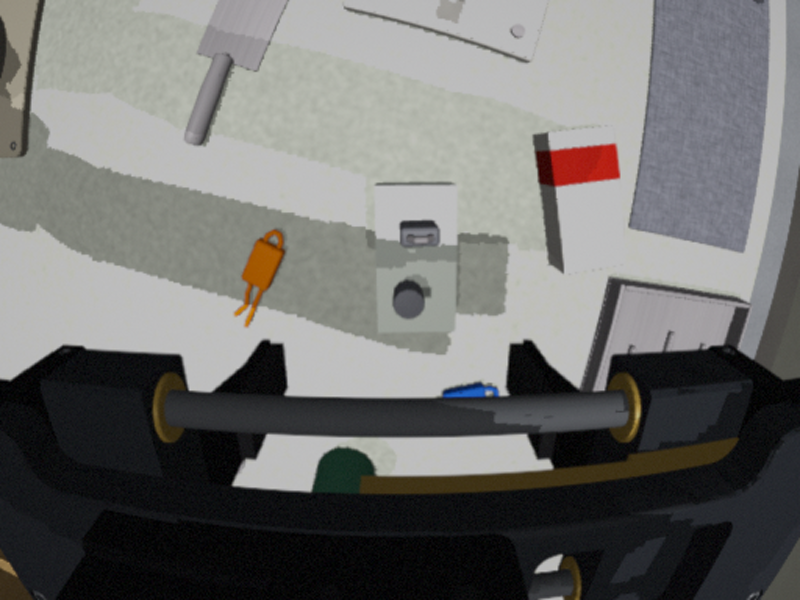

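The wrist view shows the chosen clip: the boxy grey grip with wire eye at (420,234). The pin's round head is at (408,298), left of it, with its open slot to the right. So the rack's -x points image-left, and the rack top corners are (376,183), (456,183), (457,331) and (377,332).

```bash
python3 - <<'E'
from h import *
import pickle
np.set_printoptions(precision=4,suppress=True)
im=np.load("pics/w1.npy");ci=pickle.load(open("pics/w1.pk","rb"));k=.64
for p in((376,183),(456,183),(457,331),(377,332)): print("rack",onz(ci,p[0]*k,p[1]*k,.05,True))
g=cv2.cvtColor(im,cv2.COLOR_RGB2GRAY);y0,x0=136,248
roi=g[y0:164,x0:290]
m=(roi<115).astype(np.uint8);print(cv2.resize(roi,None,fx=.999,fy=.999).shape, np.percentile(roi,[5,50,95]))
n,l,st,ce=cv2.connectedComponentsWithStats(m);print(st,ce)
for z in(.086,.092): print("grip",onz(ci,420*k,234*k,z,True),"pin",onz(ci,408*k,300*k,.082,True))
o=get_obs();print(proj(ci,[.5471,-.153,.09],True))
big=cv2.resize(im[125:220,215:310,::-1],(760,760)[:2],interpolation=cv2.INTER_CUBIC);big=cv2.resize(big,(600,600));cv2.imwrite("pics/c1.png",big)
E
```

```text
rack [ 0.5091 -0.1216  0.05  ]
rack [ 0.5701 -0.1139  0.05  ]
rack [ 0.5892 -0.2337  0.05  ]
rack [ 0.5233 -0.2423  0.05  ]
(28, 42) [ 49.75 131.   191.  ]
[[  0   0  42  28 881]
 [  8   5  25  18 295]] [[20.9262 13.6901]
 [19.2271 12.9322]]
grip [ 0.5451 -0.1515  0.086 ] pin [ 0.5431 -0.2019  0.082 ]
grip [ 0.5447 -0.1506  0.092 ] pin [ 0.5431 -0.2019  0.082 ]
(np.float64(270.5973580018773), np.float64(151.9285301848676))
```

View pics/c1.png

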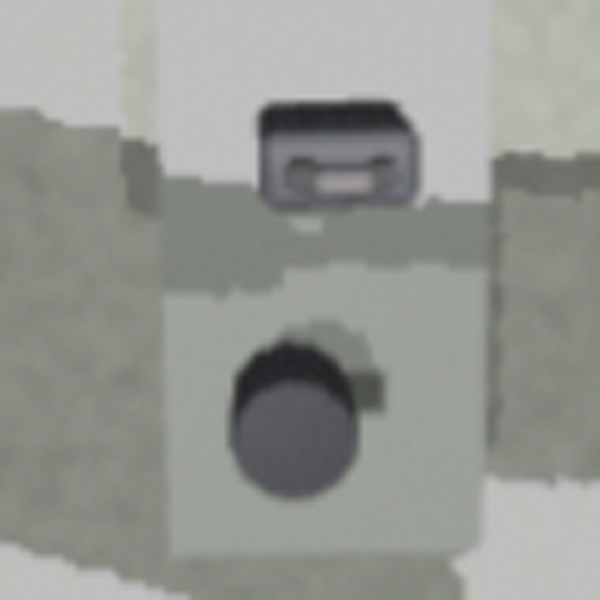

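```bash
python3 - <<'E'
from h import *
import pickle
ci=pickle.load(open("pics/w1.pk","rb"))
print(onz(ci,268.8,151.9,.092,True),onz(ci,261.7,194.7,.082,True))
move([.5453,-.1525,.071],down(7.2))
E
```

```text
[ 0.54501423 -0.15288463  0.092     ] [ 0.54422873 -0.2050096   0.082     ]
shift [0.0248 0.0164 0.1894] turn [-0.0004  0.0004 -0.0054]
```

Emit:
send_rows(rows="0.025 0.016 0.03 0 0 -0.005; 0.025 0.016 0.06 0 0 -0.005; 0.025 0.016 0.1 0 0 -0.005; 0.025 0.016 0.14 0 0 -0.005; 0.025 0.016 0.165 0 0 -0.005; 0.025 0.016 0.18 0 0 -0.005; 0.025 0.016 0.189 0 0 -0.005; 0.025 0.016 0.189 0 0 -0.005")

```text
time: 2.52
tcp_pos: [0.5456, -0.1511, 0.0717]
tcp_rot: [[-0.127, 0.992, 0.0], [0.992, 0.127, -0.0], [-0.0, 0.0, -1.0]]
contact_force: [0.0, 0.1, 0.2]
opening: 0.087
```

Emit:
send_rows(rows="0 0 0 0 0 0; 0 0 0 0 0 0; 0 0 0 0 0 0; 0 0 0 0 0 0; 0 0 0 0 0 0; 0 0 0 0 0 0", claw=1, force=40)

```text
time: 3.28
tcp_pos: [0.5455, -0.1508, 0.0716]
tcp_rot: [[-0.128, 0.992, 0.0], [0.992, 0.128, -0.0], [-0.0, 0.0, -1.0]]
contact_force: [0.9, -0.2, 0.5]
opening: 0.0348
```

Not yet shut (35 mm opening); wait a little more.

Emit:
send_rows(rows="0 0 0 0 0 0; 0 0 0 0 0 0; 0 0 0 0 0 0")

```text
time: 3.65
tcp_pos: [0.5455, -0.1508, 0.0715]
tcp_rot: [[-0.128, 0.992, 0.0], [0.992, 0.128, -0.0], [-0.0, 0.0, -1.0]]
contact_force: [-0.6, -0.7, 0.4]
opening: 0.0275
```

Emit:
send_rows(rows="0 0 -0.01 0 0 0; 0 0 -0.03 0 0 0; 0 0 -0.06 0 0 0; 0 0 -0.09 0 0 0; 0 0 -0.12 0 0 0; 0 0 -0.14 0 0 0; 0 0 -0.15 0 0 0")

```text
time: 4.53
tcp_pos: [0.5461, -0.1508, 0.2241]
tcp_rot: [[-0.128, 0.992, 0.003], [0.992, 0.128, -0.001], [-0.001, 0.003, -1.0]]
contact_force: [0.4, 0.4, -0.7]
opening: 0.0276
```

```bash
python3 - <<'E'
from h import *
import pickle
o=get_obs();print(o["opening"],o["tcp_pos"],o["contact_force"])
c1,a=snap("wrist","pics/w2.png");c2,b=snap("scene","pics/s2.png");c3,t=snap("top","pics/t2.png")
pickle.dump((c1,c2,c3,o),open("pics/2.pk","wb"))
p=o["tcp_pos"]
u,v=map(int,proj(c2,p-[0,0,.03]));print(u,v);B=b[v-40:v+40,u-50:u+50]
cv2.imwrite("pics/c2.png",np.hstack([cv2.resize(x,(400,320),interpolation=cv2.INTER_CUBIC) for x in(B,)])[:,:,::-1])
W=cv2.resize(a,(400,300));C=np.vstack([cv2.resize(B,(400,300),interpolation=cv2.INTER_CUBIC),W])
u,v=map(int,proj(c3,[.55,.06,.12]));T=t[v-30:v+30,u-40:u+40]
u,v=map(int,proj(c2,[.55,.06,.12]));S=b[v-30:v+30,u-40:u+40]
print(u,v)
D=np.vstack([cv2.resize(T,(400,300),interpolation=cv2.INTER_CUBIC),cv2.resize(S,(400,300),interpolation=cv2.INTER_CUBIC)])
cv2.imwrite("pics/m2.png",np.hstack([C,D])[:,:,::-1])
E
```

```text
0.02762633644350232 [ 0.54611918 -0.15075585  0.22409373] [ 0.40548839  0.42663038 -0.7458741 ]
240 219
284 170
```

View pics/m2.png

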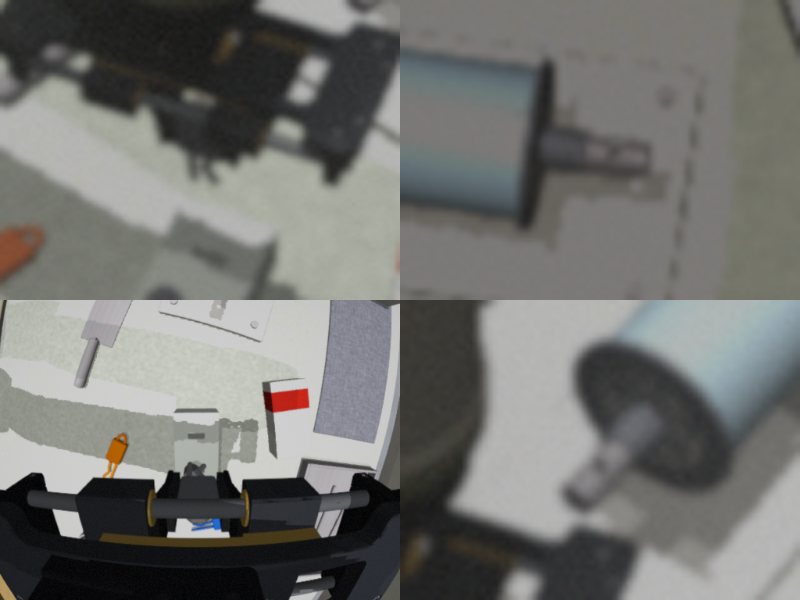

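Clip is held (opening 27.6 mm against the 28 mm grip), with both legs visible under the grip. The hole shows as a dark spot in the top crop at (627,155) and in the scene crop at (600,465).

```bash
python3 - <<'E'
from h import *
import pickle
np.set_printoptions(precision=4,suppress=True)
c1,c2,c3,o=pickle.load(open("pics/2.pk","rb"))
u,v=map(int,proj(c3,[.55,.06,.12]));u2,v2=map(int,proj(c2,[.55,.06,.12]))
a=(u-40+227/5,v-30+155/5);b=(u2-40+200/5,v2-30+165/5)
print(onz(c3,*a,.12),onz(c2,*b,.12),tri([ray(c3,*a),ray(c2,*b)]))
for x,y in((585,150),(648,157)): print(onz(c3,u-40+(x-400)/5,v-30+y/5,.12))
move([.541,.0,.245],down(-8.8))
E
```

```text
[0.547  0.0463 0.12  ] [0.5528 0.0542 0.12  ] [0.5502 0.0491 0.1224]
[0.5505 0.0713 0.12  ]
[0.5455 0.0338 0.12  ]
shift [ 0.1501  0.0147 -0.0231] turn [0.0007 0.0003 0.2816]
```

Emit:
send_rows(rows="0.02 0.005 -0.023 0 0 0.04; 0.045 0.005 -0.023 0 0 0.1; 0.075 0.01 -0.023 0 0 0.15; 0.105 0.015 -0.023 0 0 0.2; 0.13 0.015 -0.023 0 0 0.25; 0.145 0.015 -0.023 0 0 0.28; 0.15 0.015 -0.023 0 0 0.282; 0.15 0.015 -0.023 0 0 0.282")

```text
time: 5.68
tcp_pos: [0.5411, -0.0004, 0.2441]
tcp_rot: [[0.153, 0.988, -0.001], [0.988, -0.153, -0.0], [-0.0, -0.001, -1.0]]
contact_force: [0.1, -0.7, -1.3]
opening: 0.0276
```

Emit:
send_rows(rows="0 0 0 0 0 0; 0 0 0 0 0 0")

```text
time: 5.92
tcp_pos: [0.5413, -0.0008, 0.2444]
tcp_rot: [[0.154, 0.988, -0.0], [0.988, -0.154, -0.0], [-0.0, -0.0, -1.0]]
contact_force: [0.1, -0.3, 0.3]
opening: 0.0279
```

```bash
python3 - <<'E'
from h import *
import pickle
o=get_obs();print(o["tcp_pos"],o["contact_force"],o["tcp_rot"])
ci,im=snap("wrist","pics/w3.png");pickle.dump((ci,o),open("pics/w3.pk","wb"))
u,v=map(int,proj(ci,[.549,.048,.12],True));print(u,v)
x0,y0=max(u-60,0),max(v-60,0);C=im[y0:y0+120,x0:x0+120];print(x0,y0,C.shape)
cv2.imwrite("pics/c3.png",cv2.resize(C[:,:,::-1],(600,600),interpolation=cv2.INTER_CUBIC))
E
```

```text
[ 0.54130516 -0.00082027  0.244427  ] [ 0.14062088 -0.26926348  0.33778806] [[ 1.54248615e-01  9.88032059e-01 -1.25791658e-04]
 [ 9.88032059e-01 -1.54248628e-01 -1.03242023e-04]
 [-1.21409619e-04 -1.08361252e-04 -9.99999987e-01]]
254 133
194 73 (120, 120, 3)
```

View pics/c3.png

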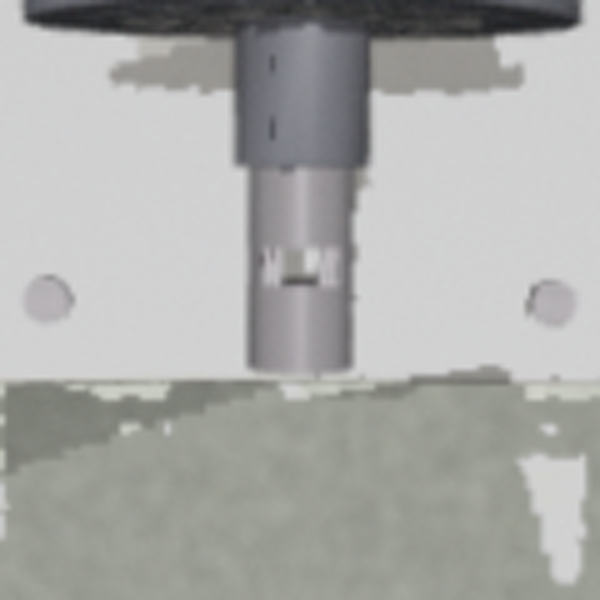

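The wrist crop shows the axle upright in the picture with edges at x=249 and 352, free end at y=372, and the hole at (300,267) about 35 px (6.8 mm) long. So the yaw is right.

```bash
python3 - <<'E'
from h import *
import pickle
np.set_printoptions(precision=4,suppress=True)
ci,o=pickle.load(open("pics/w3.pk","rb"));R=o["tcp_rot"]
P=lambda x,y,z:onz(ci,194+x/5,73+y/5,z,True)
h=P(300,267,.12);print("hole",h,"ends",P(300.5,372,.115),P(300.5,168,.12),"width",np.linalg.norm(P(249,266,.112)-P(352,266,.112)))
print("ax mid",P(300.5,266,.11),P(300.5,200,.11),P(300.5,360,.11))
q=R.T@(h-o["tcp_pos"]);print("hole in tool",q)
# base screws as check: pixel positions
print("screws",P(48,299,.012),P(552,303,.012), "tool y mid",R.T@((P(48,299,.012)+P(552,303,.012))/2-o["tcp_pos"]))
print("cam",-ci["world_to_cam"][:3,:3].T@ci["world_to_cam"][:3,3])
E
```

```text
hole [0.5498 0.0541 0.12  ] ends [0.5468 0.034  0.115 ] [0.5527 0.0721 0.12  ] width 0.019361331935108368
ax mid [0.5498 0.0534 0.11  ] [0.5517 0.0659 0.11  ] [0.547  0.0356 0.11  ]
hole in tool [ 0.0556 -0.0001  0.1244]
screws [0.4832 0.0477 0.012 ] [0.6116 0.0266 0.012 ] tool y mid [0.0385 0.0002 0.2324]
cam [0.5527 0.0766 0.3923]
```

```bash
python3 - <<'E'
from h import *
import pickle
ci,o=pickle.load(open("pics/w3.pk","rb"));R=o["tcp_rot"];T=o["tcp_pos"]
im=cv2.imread("pics/w3.png")
for q in([-.002,-.008,.0656],[-.002,.0053,.0576],[-.002,-.008,.03],[-.002,0,.0]): print(q,proj(ci,T+R@q,True))
u,v=map(int,proj(ci,T+R@[-.002,0,.045],True));x0,y0=u-40,v-40;print(x0,y0)
cv2.imwrite("pics/c4.png",cv2.resize(im[y0:y0+80,x0:x0+80],(640,640)[:2],interpolation=cv2.INTER_CUBIC)[:600])
E
```

```text
[-0.002, -0.008, 0.0656] (np.float64(243.7950851059696), np.float64(208.60185401412795))
[-0.002, 0.0053, 0.0576] (np.float64(261.4071961236755), np.float64(212.39512118854537))
[-0.002, -0.008, 0.03] (np.float64(242.16106543317974), np.float64(227.68753777786253))
[-0.002, 0, 0.0] (np.float64(254.5508281836499), np.float64(249.52217845689046))
214 178
```

View pics/c4.png

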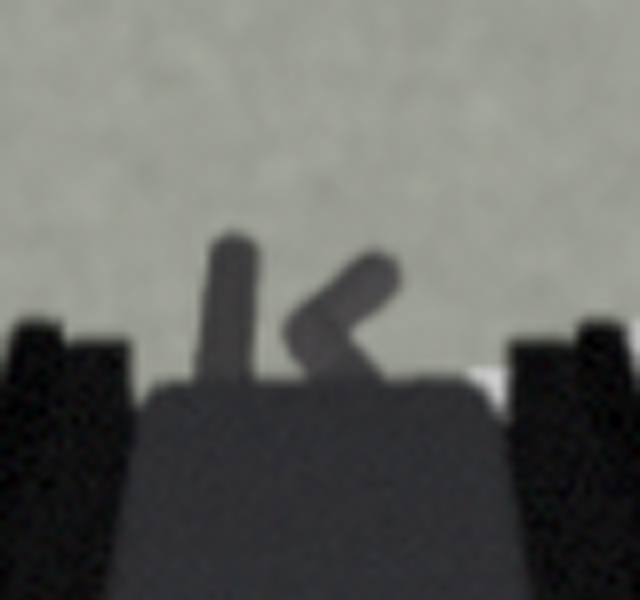

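The crop shows the straight leg on the left with its tip at (234,232), and the bent leg to its right at (375,270). So clip x lies along tool +y.

```bash
python3 - <<'E'
from h import *
import pickle
np.set_printoptions(precision=4,suppress=True)
ci,o=pickle.load(open("pics/w3.pk","rb"));R=o["tcp_rot"];T=o["tcp_pos"]
tip=onz(ci,214+234.5/8-.5,178+258.5/8-.5,T[2]-.0631,True);hole=onz(ci,194+300.5/5-.5,73+267.5/5-.5,.12,True)
ax=onz(ci,194+301/5-.5,73+267.5/5-.5,.11,True)
for n,p in(("tip",tip),("hole",hole),("axis",ax)): print(n,R.T@(p-T))
print("delta",R.T@(hole-tip))
E
```

```text
tip [-0.002  -0.0087  0.0631]
hole [ 0.056  -0.0004  0.1244]
axis [ 0.0551 -0.0003  0.1344]
delta [0.058  0.0082 0.0613]
```

Emit:
send_rows(rows="0.02 0.003 0 0 0 0; 0.04 0.006 0.01 0 0 0; 0.052 0.008 0.025 0 0 0; 0.058 0.0082 0.038 0 0 0; 0.058 0.0082 0.046 0 0 0; 0.058 0.0082 0.05 0 0 0; 0.058 0.0082 0.05 0 0 0; 0.058 0.0082 0.05 0 0 0")

```text
time: 6.98
tcp_pos: [0.5585, 0.0556, 0.195]
tcp_rot: [[0.154, 0.988, 0.001], [0.988, -0.154, -0.0], [-0.0, 0.001, -1.0]]
contact_force: [-0.0, 0.1, -0.6]
opening: 0.0276
```

```bash
python3 - <<'E'
from h import *
import pickle
np.set_printoptions(precision=4,suppress=True)
ci,o=pickle.load(open("pics/w3.pk","rb"));R=o["tcp_rot"];n=get_obs();print(R.T@(n["tcp_pos"]-o["tcp_pos"]),n["contact_force"])
ci,im=snap("wrist","pics/w5.png")
R=n["tcp_rot"];u,v=map(int,proj(ci,n["tcp_pos"]+R@[0,-.004,.06],True));x0,y0=u-50,v-50;print(x0,y0)
cv2.imwrite("pics/c5.png",cv2.resize(im[y0:y0+80,x0:x0+100,::-1],(750,600),interpolation=cv2.INTER_CUBIC))
E
```

```text
[0.0585 0.0083 0.0494] [-0.005   0.0505 -0.5984]
198 158
```

View pics/c5.png

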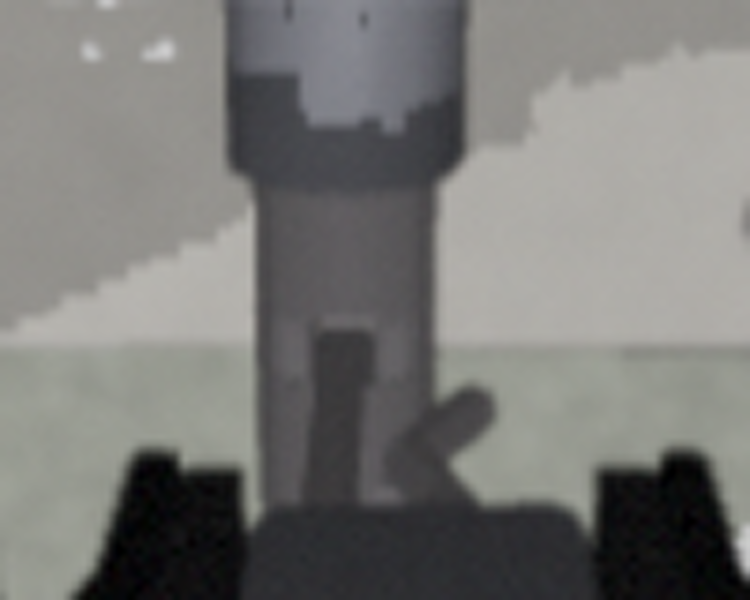

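The leg tip (343,335) stands over the hole's dark mark and the axle centreline is at x≈347, so they line up to about 0.5 mm. Descend gently.

Emit:
send_rows(rows="0 0 0.003 0 0 0; 0 0 0.006 0 0 0; 0 0 0.008 0 0 0; 0 0 0.009 0 0 0; 0 0 0.010 0 0 0; 0 0 0.0105 0 0 0")

```text
time: 7.78
tcp_pos: [0.5583, 0.0559, 0.184]
tcp_rot: [[0.153, 0.988, 0.0], [0.988, -0.153, -0.0], [-0.0, 0.0, -1.0]]
contact_force: [-0.1, -0.4, 0.3]
opening: 0.0278
```

Emit:
send_rows(rows="0 0 0.0005 0 0 0; 0 0 0.001 0 0 0; 0 0 0.0015 0 0 0; 0 0 0.002 0 0 0; 0 0 0.002 0 0 0")

```text
time: 8.4
tcp_pos: [0.5583, 0.056, 0.182]
tcp_rot: [[0.153, 0.988, 0.0], [0.988, -0.153, -0.0], [-0.0, 0.0, -1.0]]
contact_force: [0.3, 0.2, -1.5]
opening: 0.0278
```

Emit:
send_rows(rows="0 0 0.0005 0 0 0; 0 0 0.001 0 0 0; 0 0 0.0015 0 0 0; 0 0 0.002 0 0 0; 0 0 0.0025 0 0 0; 0 0 0.003 0 0 0; 0 0 0.003 0 0 0")

```text
time: 9.28
tcp_pos: [0.5582, 0.056, 0.179]
tcp_rot: [[0.153, 0.988, -0.0], [0.988, -0.153, -0.0], [-0.0, -0.0, -1.0]]
contact_force: [0.1, 0.4, -0.5]
opening: 0.0275
```

Emit:
send_rows(rows="0 0 0.001 0 0 0; 0 0 0.002 0 0 0; 0 0 0.003 0 0 0; 0 0 0.004 0 0 0; 0 0 0.005 0 0 0; 0 0 0.006 0 0 0; 0 0 0.007 0 0 0; 0 0 0.007 0 0 0")

```text
time: 10.28
tcp_pos: [0.5582, 0.0559, 0.172]
tcp_rot: [[0.153, 0.988, -0.0], [0.988, -0.153, -0.0], [-0.0, -0.0, -1.0]]
contact_force: [-0.4, -0.2, -0.6]
opening: 0.0277
```

Emit:
send_rows(rows="0 0 0.001 0 0 0; 0 0 0.002 0 0 0; 0 0 0.003 0 0 0; 0 0 0.004 0 0 0; 0 0 0.005 0 0 0; 0 0 0.006 0 0 0; 0 0 0.007 0 0 0; 0 0 0.007 0 0 0")

```text
time: 11.28
tcp_pos: [0.5587, 0.0559, 0.1652]
tcp_rot: [[0.153, 0.988, 0.001], [0.988, -0.153, 0.0], [0.0, 0.001, -1.0]]
contact_force: [3.8, -0.7, 1.2]
opening: 0.0279
```

Emit:
send_rows(rows="0 0 0.001 0 0 0; 0 0 0.0015 0 0 0; 0 0 0.002 0 0 0; 0 0 0.0025 0 0 0; 0 0 0.003 0 0 0; 0 0 0.0035 0 0 0; 0 0 0.004 0 0 0; 0 0 0.004 0 0 0")

```text
time: 12.28
tcp_pos: [0.5593, 0.0558, 0.1617]
tcp_rot: [[0.154, 0.988, 0.003], [0.988, -0.154, -0.0], [0.0, 0.003, -1.0]]
contact_force: [6.9, -0.1, 4.2]
opening: 0.0277
```

Emit:
send_rows(rows="0 0.0003 0.001 0 0 0; 0 0.0005 0.0015 0 0 0; 0 0.0006 0.002 0 0 0; 0 0.0008 0.0025 0 0 0; 0 0.0008 0.003 0 0 0; 0 0.0008 0.0035 0 0 0; 0 0.0008 0.004 0 0 0; 0 0.0008 0.004 0 0 0")

```text
time: 13.28
tcp_pos: [0.5597, 0.0559, 0.158]
tcp_rot: [[0.153, 0.988, 0.002], [0.988, -0.153, -0.0], [0.0, 0.002, -1.0]]
contact_force: [4.6, -0.6, 7.9]
opening: 0.0281
```

Emit:
send_rows(rows="0 0.0002 0.001 0 0 0; 0 0.0003 0.0015 0 0 0; 0 0.0003 0.002 0 0 0; 0 0.0003 0.0025 0 0 0; 0 0.0003 0.003 0 0 0; 0 0.0003 0.0035 0 0 0; 0 0.0003 0.004 0 0 0; 0 0.0003 0.004 0 0 0")

```text
time: 14.28
tcp_pos: [0.5596, 0.0558, 0.1529]
tcp_rot: [[0.153, 0.988, 0.001], [0.988, -0.153, 0.0], [0.0, 0.001, -1.0]]
contact_force: [6.0, -0.9, 0.1]
opening: 0.0278
```

Emit:
send_rows(rows="0 0 0.001 0 0 0; 0 0 0.002 0 0 0; 0 0 0.003 0 0 0; 0 0 0.004 0 0 0; 0 0 0.005 0 0 0; 0 0 0.006 0 0 0; 0 0 0.007 0 0 0; 0 0 0.007 0 0 0")

```text
time: 15.28
tcp_pos: [0.5594, 0.0555, 0.1454]
tcp_rot: [[0.154, 0.988, 0.0], [0.988, -0.154, -0.0], [-0.0, 0.0, -1.0]]
contact_force: [7.9, -1.3, -2.3]
opening: 0.0277
```

Emit:
send_rows(rows="0 0.0003 0.0005 0 0 0; 0 0.0005 0.001 0 0 0; 0 0.0005 0.0015 0 0 0; 0 0.0005 0.002 0 0 0; 0 0.0005 0.0025 0 0 0; 0 0.0005 0.0025 0 0 0")

```text
time: 16.02
tcp_pos: [0.5596, 0.0557, 0.1433]
tcp_rot: [[0.153, 0.988, -0.001], [0.988, -0.153, -0.0], [-0.0, -0.0, -1.0]]
contact_force: [3.8, -0.4, -0.8]
opening: 0.028
```

Emit:
send_rows(rows="0 0.0003 0.0005 0 0 0; 0 0.0005 0.001 0 0 0; 0 0.0005 0.0015 0 0 0; 0 0.0005 0.0015 0 0 0")

```text
time: 16.52
tcp_pos: [0.5598, 0.0559, 0.1418]
tcp_rot: [[0.153, 0.988, -0.001], [0.988, -0.153, 0.0], [-0.0, -0.001, -1.0]]
contact_force: [-2.1, 1.0, 0.2]
opening: 0.0274
```

Emit:
send_rows(rows="0 -0.0002 0.0004 0 0 0; 0 -0.0002 0.0008 0 0 0; 0 -0.0002 0.001 0 0 0; 0 -0.0002 0.001 0 0 0")

```text
time: 17.02
tcp_pos: [0.5599, 0.0558, 0.1414]
tcp_rot: [[0.153, 0.988, -0.0], [0.988, -0.153, -0.0], [-0.0, -0.0, -1.0]]
contact_force: [-4.9, -0.3, 5.7]
opening: 0.0276
```

Vertical force rises at TCP z = 0.1414 m, against 0.1416 m expected for home: seated. Release and retreat.

Emit:
send_rows(rows="0 0 0 0 0 0; 0 0 0 0 0 0; 0 0 0 0 0 0; 0 0 0 0 0 0; 0 0 0 0 0 0; 0 0 0 0 0 0", claw=-1)

```text
time: 17.77
tcp_pos: [0.5602, 0.0557, 0.141]
tcp_rot: [[0.153, 0.988, 0.0], [0.988, -0.153, -0.0], [-0.0, 0.0, -1.0]]
contact_force: [0.1, 0.0, 0.8]
opening: 0.0794
```

Emit:
send_rows(rows="0 0 -0.01 0 0 0; 0 0 -0.03 0 0 0; 0 0 -0.06 0 0 0; -0.02 0 -0.09 0 0 0; -0.04 0 -0.12 0 0 0; -0.06 0 -0.14 0 0 0; -0.07 0 -0.15 0 0 0; -0.07 0 -0.15 0 0 0")

```text
time: 18.77
tcp_pos: [0.5496, -0.0138, 0.2915]
tcp_rot: [[0.154, 0.988, 0.001], [0.988, -0.154, -0.0], [-0.0, 0.001, -1.0]]
contact_force: [0.4, -0.2, 0.2]
opening: 0.087
```

```bash
python3 - <<'E'
from h import *
import pickle
o=get_obs();print(o["tcp_pos"],o["opening"],o["contact_force"])
ci,im=snap("wrist","pics/w6.png");cs,s=snap("scene","pics/s6.png")
pickle.dump((ci,o),open("pics/w6.pk","wb"))
L=[]
for c,i,f,w in((ci,im,True,50),(cs,s,False,35)):
    u,v=map(int,proj(c,[.553,.055,.13],f));x0,y0=max(u-w,0),max(v-w,0);print(x0,y0);L.append(cv2.resize(i[y0:y0+2*w,x0:x0+2*w],(400,400),interpolation=cv2.INTER_CUBIC))
cv2.imwrite("pics/c6.png",np.hstack(L)[:,:,::-1])
E
```

```text
[ 0.54959098 -0.01382299  0.29154585] 0.08701062360745078 [ 0.36098124 -0.23076663  0.18333315]
196 61
249 135
```

View pics/c6.png

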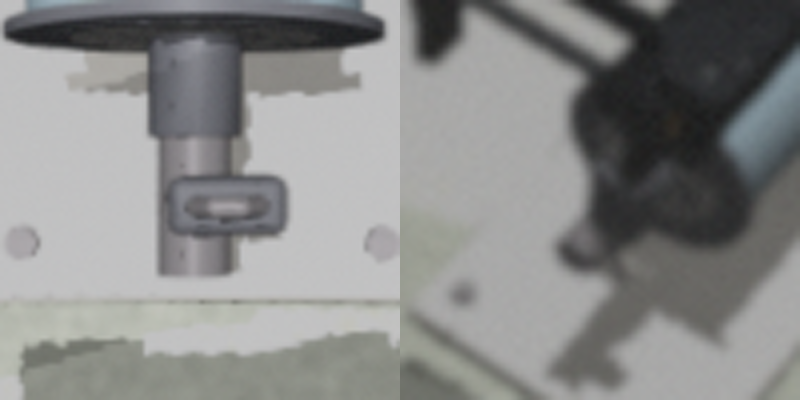

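The crop shows the grip square across the axle at (227,206), about 8 mm to one side of the axle centreline (x≈196), as it should be. Fingers are open and clear.

```bash
python3 -c "
from station import *
print(hand_in())"
```

```text
the job is handed in; nothing more can be done
None
```

I took the R-clip from the block by its grip, pushed its straight leg down through the axle's cross-hole until it sat home, let go, backed the arm off and handed in at about 19 s.

**Insertion:** The straight leg went into the hole first time, with no search needed. Riding over the axle took about 8 N down, then the downward force dropped to near zero as the bent leg passed the widest part. I moved up to 0.8 mm per call along the tool's y to ease a side force of up to about 8 N.

**Seating:** The downward force rose to 5.7 N at TCP z = 0.1414 m, against 0.1416 m expected for the home position. The highest force read between moves was about 9 N in total.

**After release:** The wrist picture shows the grip square across the axle, with its centre about 8 mm to one side of the axle's centreline, as the clip's shape requires. The gripper was fully open and clear, with no contact force.

**Not checked:** I did not look again at the pin or the bystanders. The final scene crop was mostly hidden by the gripper, so the seating height rests on the force and the TCP height, not on a picture.

I viewed 8 pictures. No check failed or disagreed. The only miss was the first long travel move, which stopped about 26 mm short because of the row limits, and the next move made it up.

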